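Hang the rinsed brush pot over the drip tray

TASK

The brush pot standing on the table has just been rinsed and should drip dry. Hook it over the open end of the rack's rail, beside the shelf, then slide it along the rail under the shelf until it hangs straight with its whole width over the drip tray, and let go of it. Leave the paint bottles and the cup standing where they are.

Things in the scene. Friction and masses are not known exactly. Their poses are not given: they have to be found in the camera images.
- brush_pot: Loose brush pot on the table: open-topped white sheet-steel box with drain slots, about 0.2 kg, upright. 95 mm deep (its x), 60 mm wide (its y), 115 mm high, walls 4 mm, inside empty. Origin: centre of the underside, z up. Its hook is on the back wall (+x; outer face at x = 47.5 mm). Easily gripped from above across its 60 mm width, near the front. A like pot with brushes hangs fixed on the rack.
- hook_seat (a point): Point of the brush pot inside its hook: mid-gap, on the underside of the crown, 56.5 mm behind (+x) and 141 mm above the pot's origin. The rail's top lies here when the pot hangs (3 mm play fore and aft). Hook: 44 mm wide, 4 mm sheet, rises flush with the back wall to 145 mm above the underside, runs back and turns down as a rear leg; the gap between is 18 mm (x = 47.5 to 65.5 mm).
- hook_lip (a point): Lower end of the hook's rear leg, a lip flared to the back: 73 mm behind and 116 mm above the pot's origin (lip's outermost edge x = 75 mm, lowest edge 115 mm high). To clear the rail the pot must be lifted about 26 mm above its hung height.
- rack: Fixed drying rack of grey steel. Origin: on the table straight below the rail; x points to its rear (away from the robot), y along the rail, z up. The rail is a horizontal steel bar, 12 mm diameter, at x = 0 from y = -290 to 290 mm, its top 206 mm above the table, held only at its ends by arms from behind. Uprights stand 100 mm behind it. The rail's y > 65 mm part is open above.
- rail_open (a point): Top of the rail in the middle of its open part: y = 160 mm in the rack's frame, 206 mm above the table; the rail is free from y = 65 to 280 mm. Same axes as the rack.
- lower_bar (a point): Middle of the rack's second bar, 10 mm diameter, parallel to the rail straight below it (x = 0), axis 85 mm above the table. The back of a hung pot leans on it, so that the pot hangs straight (within 4 degrees), its underside 65 mm and rim 180 mm above the table.
- shelf_edge (a point): Front corner of the wooden shelf's underside, where the open part of the rail begins (rack y = 65 mm). The shelf covers the rail from y = -300 to 65 mm; front edge straight above the rail (x = 0), 160 mm deep, underside 225 mm, top 243 mm high. Too low to hook a pot on there; a hung pot slides below it with 15 mm to spare. Bottles on it: 363 mm high, from 55 mm behind its front edge.
- hung_pot (a point): Top of the rail where a like pot already hangs, fixed to the rack (rack y = -240 mm; 60 mm wide, its front 104 mm before the rail). The brushes in it stand up to 275 mm above the table, no farther forward than the pot.
- drip_tray: Shallow steel tray fixed on the table below the shelf-covered part of the rail: 170 mm (x) by 120 mm (y, along the rail), 18 mm high, walls 4 mm. Origin: centre of its underside; axes as the rack's. It is centred 56.5 mm in front of the rail, below where a pot hangs; its place along the rail varies.
- paint_bottle: Bystander: paint bottle, 68 mm diameter, 140 mm high, wide black cap, about 0.5 kg. Origin: centre of the underside.
- tall_bottle: Bystander: larger paint bottle, 72 mm diameter, 170 mm high, wide black cap, about 0.6 kg. Origin: centre of the underside.
- rinse_cup: Bystander: empty white plastic cup, 76 mm diameter at the rim, 85 mm high. Origin: centre of the underside.

How it is judged:
On the way:
1. the pot's hook is over the rail on its open part, beside the shelf (x of hook_seat in the frame of rack between -0.01 and 0.01 m and z of hook_seat in the frame of rack between 0.198 and 0.216 m and y of hook_seat in the frame of rack between 0.075 and 0.285 m), for 0.1 s.
At the end, for the whole second after the job is handed in: The pot hangs by its hook on the rail (hook seat within 10 mm of the rail fore and aft and resting on its top), upright and square to the rail within 7 degrees, its middle within 30 mm of the drip tray's middle along the rail so that its whole width is over the tray, at rest and released (x of hook_seat in the frame of rack between -0.01 and 0.01 m and z of hook_seat in the frame of rack between 0.2 and 0.211 m and y of brush_pot in the frame of drip_tray between -0.03 and 0.03 m and angle between brush_pot's own z axis and vertical below 0.12 rad and angle between the y axis of brush_pot and the y axis of rack, either way round below 0.12 rad and linear speed of brush_pot below 0.02 m/s); the robot touches nothing.
It fails at once if a paint bottle or the cup is shoved (more than 30 mm) or knocked over (distance of any of paint_bottle, tall_bottle, rinse_cup from where it was at the start of the episode above 0.03 m or angle between any of paint_bottle, tall_bottle, rinse_cup's own z axis and vertical above 0.5 rad).
It also fails if it takes over 54 s, if anything falls off the work surface, if the arm or the gripper's body presses on something with over 40 N, if the wrist force passes 120 N, or if a joint passes its speed limit or range.

ROBOT

A 7-joint arm with a two-finger parallel gripper is mounted at the origin on the work surface. World frame = base frame: x ahead of the robot, y to its left, z up, the work surface at z = 0. Lengths are in m, angles in rad, forces in N, time in s.
With the tool pointing down it reaches from about 0.4 to 0.85 m from the base axis. Payload 4.5 kg.
Tool frame: the origin (TCP) lies at the very end of the fingers, on their centre line; the grasp point (between the pads) lies 19 mm behind it; z points along the fingers, y is the line along which they close (so a half turn about z gives the same grasp; the last joint's range is limited). The gripper opens to 88 mm and grips with 3 to 60 N. Pads are 18 mm wide; open, the fingers measure 123 mm over their backs; the gripper's body (75 mm by 187 mm) begins 45 mm behind the grasp point.
Start: joints at [1.143, 0.689, -0.195, 1.565, 0.157, 0.902, -0.215], TCP at [0.279, -0.56, 0.239] pointing down, gripper open.
Joint ranges: [-3.01, 3.01], [-0.46, 2.08], [-1.47, 1.51], [0.13, 2.56], [-1, 4.14], [0.04, 2.09], [-2.66, 2.66]. Speed limits (rad/s): [2.57, 2.57, 3.14, 3.14, 3.14, 3.14, 3.14].

INTERFACE

Orientations are given as a unit quaternion [x, y, z, w].
In Python, from plant import r, optics gives the robot as it stands.
- The arm moves only by the tool servo_tool, never from a script. Its arguments are lists of equal length, an entry for each row: "translation": the shift along the tool's x, y, z in m, a list of three; "turn": the turn, a rotation vector about the tool's x, y, z in rad, a list of three. In form: {"translation": [[dx, dy, dz], ...], "turn": [[rx, ry, rz], ...]}. A call has 1 to 10 rows; each row shifts and turns the commanded pose from where the row before left it, along the tool's axes as they then stand; what a row does not reach is not made up. A row lasts 1/8 s, in which the tool goes at most 62.5 mm and 10.7 degrees, less where a joint would pass 70% of its speed; a pose out of reach is approached as far as the arm can. A call is refused whole if a number of a shift passes 0.0625 or a number of a turn 0.188, either way. A call with a gripper value outside its range is refused whole. "grip" is the opening, from 0 (shut) to 1 (fully open), set as the call begins (left out, the last holds). The fingers move at their own pace and stop on an object; "grip_force" is the grip in N (left out, the last holds). Time passes only in rows, so rows that do not move let the fingers close. It gives the time, the measured TCP pose, the force, the opening and the grip force at its end, in the units of the state.
- r.get_state(): the state, without advancing time (a new reading comes with each control period).
- optics.snapshot(name): name is "side" or "top"; returns a dict with "img" (384x512x3 uint8, red, green, blue), "z_map" (384x512 float32, m along the optical axis (not along the pixel's ray), 0 where there is no reading), "mtx" (3x3 intrinsics, pixels), "R" (3x3) and "t" (3): a world point X has camera coordinates R X + t. Camera axes: x right, y down, z forward; pixel columns grow to the right and rows downward; lengths in m; the calibration is good to about 2 mm. A picture is of the moment at which its call begins.
- r.finish_job(): hands the job in; it is judged then, once.
The state is a dict: "clock": time; "q": joint angles; "qd": joint speeds; "joint_torque": joint torques, N m; "tool_pos": TCP position; "eef_rot": TCP orientation; "contact_force": force on the tool from outside, world axes, zero at the start; "moment": the same for the moment, N m; "opening": opening from 0.0 (shut) to 1.0 (fully open); "finger_force": force on a finger pad.
Only numpy, scipy, OpenCV 4.12 (cv2) and the standard library are available. Lean on these libraries where they do the work, as an engineer would, in place of code of your own. Each camera call takes 0.05 s, during which the arm holds its last target. There are 200 camera calls.

## Working session

There is one attempt and no reset: what is moved stays moved. The work goes in short steps, Python scripts to look and compute and a tool call to move; the robot and the scene stay as the last step left them, time stands still between calls to the robot, and variables do not carry over. Pictures are saved under pics/ and viewed, at most 10 in all, crops included, and the job is handed in when it is done.

Besides the shell and the picture viewer there is one more tool, called as name(argument=value, ...) on one line, values as JSON. servo_tool: Moves the arm, as the interface text tells. Its arguments: {"type":"object","properties":{"translation":{"type":"array"},"turn":{"type":"array"},"grip":{"type":"number"},"grip_force":{"type":"number"}},"required":["translation","turn"]}

```bash
mkdir -p pics
cat > h.py <<'E'
import numpy as np, cv2
from plant import r, optics
def snap(n):
    s=optics.snapshot(n); np.savez('%s.npz'%n,**s); return s
def cloud(s):
    z=s['z_map']; v,u=np.mgrid[:z.shape[0],:z.shape[1]]
    K=s['mtx']; p=np.stack([(u-K[0,2])/K[0,0]*z,(v-K[1,2])/K[1,1]*z,z],-1)
    return (p-s['t'])@s['R']   # R^T(p-t)
E
python3 - <<'E'
from h import *
for n in('side','top'):
    s=snap(n); cv2.imwrite(f'pics/{n}0.png',s['img'][...,::-1]); print(n,s['mtx'],s['R'],s['t'],-s['R'].T@s['t'],(s['z_map']>0).mean())
print(r.get_state())
E
```

```text
side [[405.69055661   0.         247.56797568]
 [  0.         405.69055661 194.1763978 ]
 [  0.           0.           1.        ]] [[-9.23975174e-01 -3.82451542e-01  8.33729153e-04]
 [-2.23538125e-01  5.38280500e-01 -8.12579110e-01]
 [ 3.10323354e-01 -7.50989295e-01 -5.82850319e-01]] [0.51733137 0.21162185 1.28189122] [0.12750611 1.04662885 0.91867888] 0.9957784016927084
top [[370.93585268   0.         253.12012357]
 [  0.         370.93585268 197.00074542]
 [  0.           0.           1.        ]] [[-0.027884   -0.99960744  0.00273017]
 [-0.98411742  0.02697269 -0.17545764]
 [ 0.17531512 -0.00757927 -0.9844832 ]] [0.08586022 0.54054528 0.96465394] [0.36523573 0.07855793 1.04429398] 0.9959716796875
{'clock': 0.1, 'q': array([ 1.14277775,  0.68989745, -0.19454844,  1.56618573,  0.15728889,
        0.90251596, -0.21506623]), 'qd': array([-1.12302121e-04, -2.71286111e-04,  9.04119428e-04, -3.31708008e-03,
       -4.57289550e-04,  2.42903740e-05,  7.95410148e-04]), 'joint_torque': array([-2.36914078e-03, -5.28493023e+01, -1.27093256e+00, -1.53832984e+01,
       -5.25370846e-02,  2.05944387e-03,  2.23544600e-05]), 'tool_pos': array([ 0.27821976, -0.55904929,  0.23800709]), 'eef_rot': array([ 9.73444827e-01,  2.28920327e-01, -2.29233383e-04, -7.74548256e-04]), 'contact_force': array([0.60946332, 0.7120321 , 0.51270025]), 'moment': array([ 0.02312052, -0.08447   , -0.03998415]), 'finger_force': 0.0, 'opening': 0.9990374280842325}
```

View pics/side0.png

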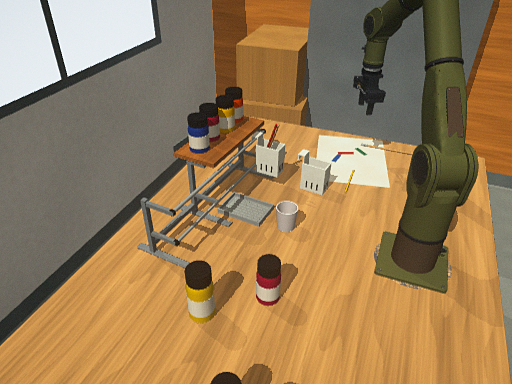

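View pics/top0.png

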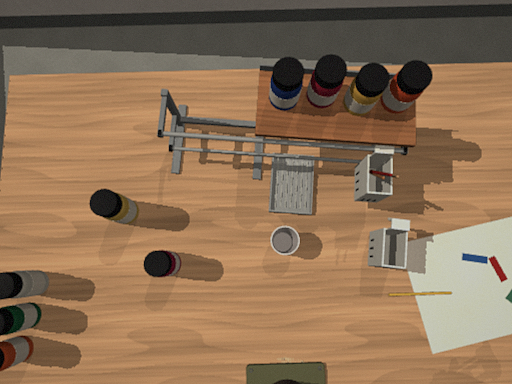

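The side view shows the loose pot near (315,175), the fixed pot at (270,158), the tray at (247,208) and the cup at (287,215). In the top view the pot is at (388,245) with its hook toward the rack, the tray at (293,185), the open end of the rail at (160–255,135), and the cup at (285,240).

Run:
```python
from h import *
T=dict(np.load('top.npz')); S=dict(np.load('side.npz'))
P=cloud(T); Q=cloud(S)
def box(P,u0,u1,v0,v1): return P[v0:v1,u0:u1].reshape(-1,3)
np.set_printoptions(precision=4,suppress=True)
# rail open part
a=box(P,170,256,125,160); a=a[(a[:,2]>.19)&(a[:,2]<.215)]
print('rail n',len(a)); vx=np.polyfit(a[:,1],a[:,0],1); print(vx,np.degrees(np.arctan(vx[0])),a.min(0),a.max(0),np.median(a[:,2]))
res=a[:,0]-np.polyval(vx,a[:,1]); print('res',np.percentile(res,[1,10,50,90,99]))
# shelf top
b=box(P,240,430,95,160); b=b[(b[:,2]>.236)&(b[:,2]<.25)]
print('shelf',cv2.minAreaRect(b[:,:2].astype(np.float32)*1000))
# tray
for n,c in(('topT',box(P,262,322,150,222)),('sideT',box(Q,205,285,185,235))):
    c=c[(c[:,2]>.012)&(c[:,2]<.022)]; print(n,len(c),cv2.minAreaRect(c[:,:2].astype(np.float32)*1000))
# pot
for n,c in(('top',box(P,362,420,210,275)),('side',box(Q,295,335,145,200))):
    for lo,hi in((.108,.12),(.138,.152)):
        d=c[(c[:,2]>lo)&(c[:,2]<hi)]; print(n,lo,len(d), d.mean(0) if len(d) else 0, cv2.minAreaRect(d[:,:2].astype(np.float32)*1000) if len(d)>3 else 0)
# cup, bottles, hung pot
for n,c,lo,hi in(('cup',box(P,265,305,222,260),.075,.095),('b1',box(P,85,140,180,225),.16,.18),('b2',box(P,140,185,245,280),.13,.15),('hung',box(P,350,398,145,205),.17,.19)):
    d=c[(c[:,2]>lo)&(c[:,2]<hi)]; print(n,len(d),d.min(0),d.max(0), cv2.minAreaRect(d[:,:2].astype(np.float32)*1000))
```

```text
rail n 431
[0.1018 0.6445] 5.813369850969325 [0.6472 0.0637 0.1963] [0.6775 0.2653 0.2096] 0.20487578026916747
res [-0.0051 -0.004  -0.0004  0.005   0.0068]
shelf ((688.2820434570312, -121.57418823242188), (363.2478332519531, 111.55541229248047), 84.09734344482422)
topT 271 ((585.034912109375, -39.72465515136719), (120.00732421875, 170.6543731689453), 84.10070037841797)
sideT 246 ((543.3671875, -8.948875427246094), (178.6677703857422, 260.1607360839844), 83.95832061767578)
top 0.108 258 [ 0.3891 -0.2764  0.1139] ((405.0627136230469, -278.68536376953125), (61.79488754272461, 121.81676483154297), 81.47470092773438)
top 0.138 204 [ 0.4472 -0.2842  0.1446] ((447.2652282714844, -285.03656005859375), (44.43165588378906, 26.33275604248047), 81.30581665039062)
side 0.108 128 [ 0.3911 -0.2745  0.1131] ((403.1134338378906, -277.7266540527344), (67.92988586425781, 120.03538513183594), 81.42212677001953)
side 0.138 56 [ 0.4462 -0.2823  0.1438] ((447.5621337890625, -284.73114013671875), (45.150306701660156, 28.582719802856445), 86.42668914794922)
cup 165 [ 0.3832 -0.0441  0.0754] [0.4576 0.0287 0.0893] ((420.435302734375, -7.700218200683594), (72.28445434570312, 74.4016342163086), 87.93460083007812)
b1 628 [0.485  0.3965 0.1601] [0.5509 0.4623 0.1743] ((517.7576904296875, 429.289794921875), (65.64089965820312, 65.39436340332031), 32.103763580322266)
b2 554 [0.3408 0.277  0.1303] [0.4006 0.338  0.1443] ((370.98138427734375, 307.6290588378906), (61.10494613647461, 59.52431869506836), 87.67506408691406)
hung 351 [ 0.5155 -0.2665  0.17  ] [ 0.6377 -0.1973  0.1899] ((576.6463012695312, -233.78961181640625), (61.48280334472656, 118.17078399658203), 84.05341339111328)
```

servo_tool(translation=[[0,0,0],[0,0,0],[0,0,0],[0,0,0],[0,0,0],[0,0,0]], turn=[[0,0,0.102],[0,0,0.102],[0,0,0.102],[0,0,0.102],[0,0,0.102],[0,0,0.102]], grip=1)

```text
clock: 0.85
tool_pos: [0.2784, -0.5591, 0.2382]
eef_rot: [0.997, -0.077, -0.0, -0.0]
contact_force: [0.1, 0.5, 0.1]
opening: 1.001
finger_force: 0.0
```

servo_tool(translation=[[0.004,-0.03,0],[0.004,-0.03,0],[0.004,-0.03,0],[0.004,-0.03,0],[0.004,-0.03,0],[0.004,-0.03,0],[0.004,-0.03,0],[0.004,-0.03,0],[0.004,-0.03,0],[0.004,-0.026,0]], turn=[[0,0,0],[0,0,0],[0,0,0],[0,0,0],[0,0,0],[0,0,0],[0,0,0],[0,0,0],[0,0,0],[0,0,0]])

```text
clock: 2.1
tool_pos: [0.3624, -0.2716, 0.2385]
eef_rot: [0.997, -0.075, -0.0, -0.0]
contact_force: [0.4, -0.4, 0.3]
opening: 0.997
finger_force: 0.0
```

```bash
cat >> h.py <<'E'
from scipy.spatial.transform import Rotation as Ro
np.set_printoptions(precision=4,suppress=True)
def rel(target,yaw):
    s=r.get_state(); M=Ro.from_quat(s['eef_rot']).as_matrix()
    G=np.array([[np.cos(yaw),np.sin(yaw),0],[np.sin(yaw),-np.cos(yaw),0],[0,0,-1]])
    print('clk',s['clock'],'pos',s['tool_pos'],'F',s['contact_force'],'open',s['opening'],'q',s['q'])
    print('shift',M.T@(np.array(target)-s['tool_pos']),'turn',Ro.from_matrix(M.T@G).as_rotvec())
E
python3 -c "
from h import *
rel([.3617,-.2721,.076],-.150)
s=snap('side');cv2.imwrite('pics/s1.png',cv2.resize(s['img'][100:240,240:420,::-1],None,fx=3,fy=3))"
```

```text
clk 2.1 pos [ 0.3624 -0.2716  0.2385] F [ 0.376  -0.376   0.3222] open 0.9974071028884381 q [ 0.5358  0.4712  0.0083  2.0696 -0.0069  0.6015 -1.1716]
shift [-0.0005  0.0007  0.1625] turn [-0.0004  0.0005  0.0003]
```

View pics/s1.png

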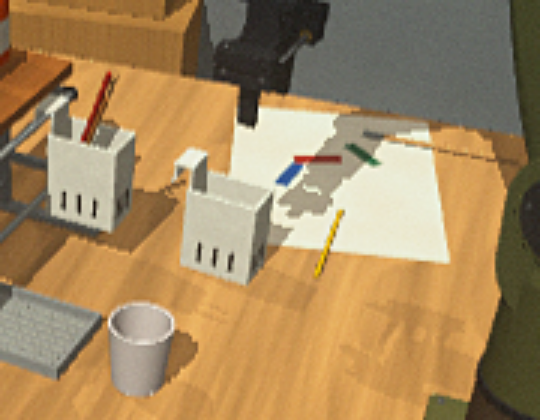

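The open gripper is above the front of the pot, at crop (260,80), with nothing else in its way. I'll descend and grip.

servo_tool(translation=[[0,0,0.02],[0,0,0.02],[0,0,0.02],[0,0,0.02],[0,0,0.02],[0,0,0.02],[0,0,0.02],[0,0,0.022],[0,0,0],[0,0,0]], turn=[[0,0,0],[0,0,0],[0,0,0],[0,0,0],[0,0,0],[0,0,0],[0,0,0],[0,0,0],[0,0,0],[0,0,0]])

```text
clock: 3.4
tool_pos: [0.3624, -0.2732, 0.0771]
eef_rot: [0.997, -0.075, 0.0, 0.0]
contact_force: [-0.6, 0.2, -0.4]
opening: 0.999
finger_force: 0.0
```

servo_tool(translation=[[0,0,0],[0,0,0],[0,0,0],[0,0,0],[0,0,0],[0,0,0],[0,0,0],[0,0,0]], turn=[[0,0,0],[0,0,0],[0,0,0],[0,0,0],[0,0,0],[0,0,0],[0,0,0],[0,0,0]], grip=0, grip_force=25)

```text
clock: 4.4
tool_pos: [0.3625, -0.2729, 0.077]
eef_rot: [0.997, -0.075, 0.0, 0.0]
contact_force: [-0.6, 0.4, 5.3]
opening: 0.682
finger_force: 25.0
```

servo_tool(translation=[[0,0,-0.005],[0,0,-0.01],[0,0,-0.015],[0,0,-0.02],[0,0,-0.02],[0,0,-0.02],[0,0,-0.02],[0,0,-0.02],[0,0,0],[0,0,0]], turn=[[0,0,0],[0,0,0],[0,0,0],[0,0,0],[0,0,0],[0,0,-0.016],[0,0,-0.016],[0,0,-0.015],[0,0,0],[0,0,0]])

```text
clock: 5.65
tool_pos: [0.3619, -0.2726, 0.2064]
eef_rot: [0.999, -0.052, -0.0, -0.0]
contact_force: [0.9, -0.7, -2.5]
opening: 0.678
finger_force: 25.0
```

servo_tool(translation=[[0.005,-0.02,0],[0.005,-0.04,0],[0.005,-0.045,0],[0.005,-0.045,0],[0.005,-0.045,0],[0.005,-0.045,0],[0.005,-0.045,0],[0.005,-0.045,0],[0.005,-0.04,0],[0.005,-0.03,0]], turn=[[0,0,0],[0,0,0],[0,0,0],[0,0,0],[0,0,0],[0,0,0],[0,0,0],[0,0,0],[0,0,0],[0,0,0]])

```text
clock: 6.9
tool_pos: [0.4527, 0.1218, 0.2057]
eef_rot: [0.999, -0.051, -0.001, 0.0]
contact_force: [-0.1, -0.1, -2.0]
opening: 0.677
finger_force: 25.0
```

servo_tool(translation=[[0.015,0,0],[0.015,0,0],[0.015,0,0],[0.01,0,0],[0,0,0],[0,0,0]], turn=[[0,0,0],[0,0,0],[0,0,0],[0,0,0],[0,0,0],[0,0,0]])

```text
clock: 7.65
tool_pos: [0.507, 0.1142, 0.2063]
eef_rot: [0.999, -0.052, -0.001, 0.0]
contact_force: [-0.1, -0.8, -1.7]
opening: 0.679
finger_force: 25.0
```

Run:
```python
from h import *
rel([.5,.14,.2],-.103)
T=snap('top');S=snap('side')
cv2.imwrite('pics/s2.png',np.hstack([cv2.resize(I['img'][y:y+160,x:x+200,::-1],None,fx=2,fy=2) for I,x,y in((T,120,90),(S,130,150))]))
```

```text
clk 7.65 pos [0.507  0.1142 0.2063] F [-0.106  -0.7513 -1.7014] open 0.679101888485098 q [-0.378   0.602   0.1091  1.9247 -0.1063  0.6221 -1.8753]
shift [-0.0096 -0.025   0.0063] turn [ 0.0005  0.0016 -0.0001]
```

View pics/s2.png

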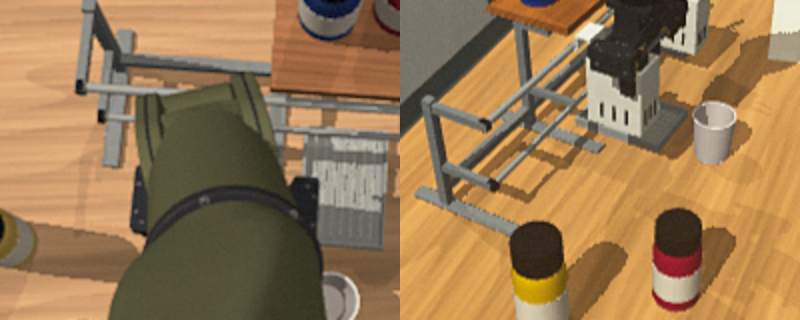

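Run:
```python
from h import *
S=dict(np.load('side.npz')); Q=cloud(S)
a=-.103; o=np.array([.6449,.0011]); R=np.array([[np.cos(a),-np.sin(a)],[np.sin(a),np.cos(a)]])
L=Q.copy(); L[...,:2]=(Q[...,:2]-o)@R
hsv=cv2.cvtColor(S['img'],cv2.COLOR_RGB2HSV)
w=(hsv[...,1]<45)&(hsv[...,2]>110)
m=w&(L[...,0]>-180)&(L[...,0]<-20)&(L[...,1]>40)&(L[...,1]<150)&(L[...,2]>.1)
p=L[m]; print(len(p),p.min(0),p.max(0))
h=p[(p[:,2]>.262)]; print('crown',len(h),np.percentile(h,[5,50,95],axis=0))
# +y side wall plane of the pot: bottom edge heights vs x
f=p[(p[:,1]>np.percentile(p[:,1],90)-.006)]
for x in np.arange(-.18,-.04,.012):
    g=f[(f[:,0]>x)&(f[:,0]<x+.012)]
    if len(g)>3: print('%.3f'%x,len(g),np.median(g[:,1]),g[:,2].min(),g[:,2].max())
t=h[h[:,2]>.27]
if len(t)>6: print('crown plane slope', np.linalg.lstsq(np.c_[t[:,:2],np.ones(len(t))],t[:,2],rcond=None)[0])
```

```text
Traceback (most recent call last):
ValueError: zero-size array to reduction operation minimum which has no identity
```

```bash
cat > m.py <<'E'
from h import *
import sys
def lr(s):
    Q=cloud(s); a=-.103; o=np.array([.6449,.0011]); R=np.array([[np.cos(a),-np.sin(a)],[np.sin(a),np.cos(a)]])
    L=Q.copy(); L[...,:2]=(Q[...,:2]-o)@R; return L
def white(s): 
    hsv=cv2.cvtColor(s['img'],cv2.COLOR_RGB2HSV); return (hsv[...,1]<60)&(hsv[...,2]>100)
def pot(s,x0,x1,y0,y1,zc,zmin=.09):
    L=lr(s); m=white(s)&(L[...,0]>x0)&(L[...,0]<x1)&(L[...,1]>y0)&(L[...,1]<y1)&(L[...,2]>zmin)
    p=L[m]; print(len(p),p.min(0),p.max(0))
    h=p[p[:,2]>zc]; print('crown',len(h),np.percentile(h,[3,50,97],axis=0))
    f=p[p[:,1]>np.percentile(p[:,1],90)-.006]
    for x in np.arange(x0,x1,.012):
        g=f[(f[:,0]>x)&(f[:,0]<x+.012)]
        if len(g)>3: print('%.3f'%x,len(g),np.median(g[:,1]),g[:,2].min(),g[:,2].max())
E
python3 - <<'E'
from m import *
pot(dict(np.load('side.npz')),-.18,-.03,.04,.15,.266)
E
```

```text
983 [-0.1775  0.0589  0.1278] [-0.0496  0.1407  0.3815]
crown 116 [[-0.174   0.0767  0.2693]
 [-0.0709  0.1101  0.2747]
 [-0.0511  0.1292  0.3805]]
-0.180 4 0.12444179715117212 0.1599148827431721 0.24524767995656338
-0.168 113 0.12735756623494016 0.12784938962331868 0.38148764003003194
-0.156 71 0.1276356385391428 0.1303883746107631 0.38057044944432145
-0.144 63 0.12799079635353278 0.12857633926973766 0.3802142488886752
-0.132 77 0.12721660606232718 0.12817380969160383 0.22651723799740636
-0.120 79 0.12723717919741928 0.13054458568862448 0.22478541642759972
-0.108 75 0.12755781927431117 0.12821164390592346 0.22519738710429682
-0.096 76 0.12798685653414 0.130342382930166 0.22619943951858382
-0.084 92 0.1272344204940833 0.12876525326572671 0.24383513186967415
```

servo_tool(translation=[[0.01,-0.006,0],[0.015,-0.006,0],[0.015,-0.005,0],[0.012,0,0],[0.008,0,0],[0.003,0,0],[0,0,0],[0,0,0],[0,0,0]], turn=[[0,0,0],[0,0,0],[0,0,0],[0,0,0],[0,0,0],[0,0,0],[0,0,0],[0,0,0],[0,0,0]])

```text
clock: 8.88
tool_pos: [0.5721, 0.1247, 0.2068]
eef_rot: [0.999, -0.051, -0.0, 0.0]
contact_force: [0.6, -0.3, -1.7]
opening: 0.683
finger_force: 25.0
```

Run:
```python
from m import *
# seat rack (0,.115,.206): TCP = rail pt - 85.6 mm along rack x
c,s=np.cos(.103),np.sin(.103); p=np.array([.6449,.0011])+.115*np.array([s,c])-.0856*np.array([c,-s])
rel([*p,.206-.064],-.103)
S=snap('side'); pot(S,-.12,.04,.04,.17,.262)
cv2.imwrite('pics/s3.png',cv2.resize(S['img'][150:260,130:290,::-1],None,fx=4,fy=4))
```

```text
clk 8.875 pos [0.5721 0.1247 0.2068] F [ 0.6182 -0.2556 -1.7186] open 0.6830475002656209 q [-0.3591  0.6773  0.1133  1.732  -0.1054  0.7385 -1.8663]
shift [-0.0004  0.0004  0.0648] turn [0.0001 0.0003 0.    ]
1020 [-0.1087  0.0844  0.0902] [0.0184 0.1688 0.5932]
crown 116 [[-0.1042  0.0955  0.2664]
 [-0.0064  0.1271  0.2745]
 [ 0.0122  0.1485  0.4492]]
-0.108 98 0.14403401952294498 0.12650753892142455 0.38299878181069325
-0.096 79 0.1449851737744505 0.12975093118514786 0.5931648741152814
-0.084 62 0.14454221074842827 0.12868929438541593 0.517169483841377
-0.072 73 0.14461576666763282 0.1304567606194085 0.5034260200956553
-0.060 75 0.14487296260813573 0.12878308932291227 0.511419828887213
-0.048 75 0.14454263561516284 0.13336109348908762 0.22760945296374152
-0.036 72 0.14473129216950004 0.12896172863394242 0.22600692926129679
-0.024 77 0.14474575503726805 0.13323631913367753 0.22494268510798693
-0.012 33 0.14484793972947663 0.09015944132882105 0.24364461611128305
-0.000 12 0.15390520238318994 0.09025558070613966 0.20539933767422655
```

View pics/s3.png

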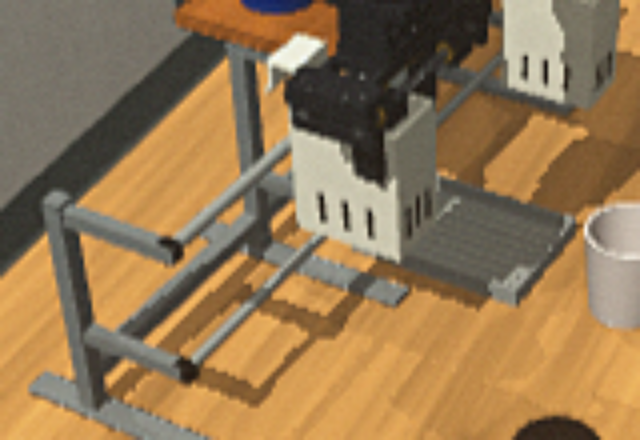

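The hook (crop 290,60) stands above the rail with its rear leg behind the bar, as measured. Lowering now.

servo_tool(translation=[[0,0,0.008],[0,0,0.01],[0,0,0.01],[0,0,0.01],[0,0,0.008],[0,0,0.006],[0,0,0.004],[0,0,0],[0,0,0]], turn=[[0,0,0],[0,0,0],[0,0,0],[0,0,0],[0,0,0],[0,0,0],[0,0,0],[0,0,0],[0,0,0]])

```text
clock: 10.05
tool_pos: [0.5726, 0.1247, 0.151]
eef_rot: [0.999, -0.052, 0.0, -0.0]
contact_force: [-0.8, 0.1, -1.2]
opening: 0.677
finger_force: 25.0
```

servo_tool(translation=[[0,0,0.002],[0,0,0.002],[0,0,0.002],[0,0,0.001],[0,0,0],[0,0,0]], turn=[[0,0,0],[0,0,0],[0,0,0],[0,0,0],[0,0,0],[0,0,0]])

```text
clock: 10.8
tool_pos: [0.5724, 0.1246, 0.1437]
eef_rot: [0.999, -0.052, 0.0, 0.0]
contact_force: [-0.5, 0.6, -1.7]
opening: 0.678
finger_force: 25.0
```

servo_tool(translation=[[0,0.008,0],[0,0.014,0],[0,0.02,0],[0,0.02,0],[0,0.02,0],[0,0.02,0],[0,0.02,0],[0,0.02,0],[0,0.014,0],[0,0.006,0]], turn=[[0,0,0],[0,0,0],[0,0,0],[0,0,0],[0,0,0],[0,0,0],[0,0,0],[0,0,0],[0,0,0],[0,0,0]])

```text
clock: 12.05
tool_pos: [0.5555, -0.038, 0.1438]
eef_rot: [0.999, -0.052, -0.0, 0.0]
contact_force: [1.3, -0.1, -1.4]
opening: 0.676
finger_force: 25.0
```

servo_tool(translation=[[0,0,0],[0,0,0.001],[0,0,0.001],[0,0,0],[0,0,0]], turn=[[0,0,0],[0,0,0],[0,0,0],[0,0,0],[0,0,0]])

```text
clock: 12.68
tool_pos: [0.556, -0.036, 0.1419]
eef_rot: [0.999, -0.051, 0.0, -0.0]
contact_force: [-0.4, 0.4, -0.7]
opening: 0.68
finger_force: 25.0
```

Run:
```python
from m import *
c,s=np.cos(.103),np.sin(.103); p=np.array([.6449,.0011])-.047*np.array([s,c])-.0856*np.array([c,-s])
rel([*p,.206-.064],-.103)
S=snap('side'); pot(S,-.12,.04,-.1,.02,.20,.03)
cv2.imwrite('pics/s4.png',cv2.resize(S['img'][110:250,170:330,::-1],None,fx=4,fy=4))
```

```text
clk 12.675 pos [ 0.556  -0.036   0.1419] F [-0.4074  0.4155 -0.7   ] open 0.680427996092587 q [-0.0476  0.7385  0.05    1.869  -0.0664  0.535  -1.6266]
shift [-0.001   0.0009 -0.0001] turn [-0.0003 -0.0007  0.0007]
817 [-0.112  -0.0988  0.0599] [0.0145 0.0174 0.3719]
crown 107 [[-0.1069 -0.0864  0.2013]
 [-0.003  -0.0283  0.2098]
 [ 0.0114  0.014   0.3163]]
-0.108 67 -0.01729618250155561 0.06690526221306076 0.3130826434498626
-0.096 55 -0.01646285831538539 0.06584337508882508 0.317239323758909
-0.084 42 -0.016643326482764648 0.06695477113818879 0.31646536329906677
-0.072 57 -0.01654033350536811 0.06548943574709866 0.371904602235261
-0.060 63 -0.016803782338255264 0.06616198004343561 0.16364819951358892
-0.048 68 -0.01656483857559922 0.06279521992967457 0.16315200913404998
-0.036 59 -0.016317630873752282 0.06479290472794645 0.16452296184634727
-0.024 79 -0.016503914052772066 0.06986717003764797 0.18364558353781488
-0.012 30 -0.014411997964694064 0.06762561443486206 0.2087727033565459
-0.000 11 -0.006818802038352896 0.08816767664976798 0.20575192824975497
```

View pics/s4.png

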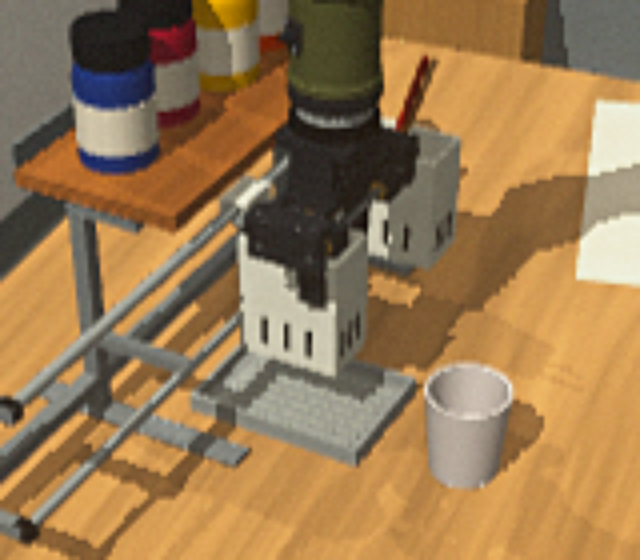

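The hook is on the rail under the shelf (crop 250,195) and the pot hangs above the tray (crop 300,370); measured y is -46.5 mm against the tray's -47 mm. Releasing and retreating.

servo_tool(translation=[[0,0,0.0005],[0,0,0],[0,0,0],[0,0,0],[0,0,0],[0,0,0],[0,0,0],[0,0,0]], turn=[[0,0,0],[0,0,0],[0,0,0],[0,0,0],[0,0,0],[0,0,0],[0,0,0],[0,0,0]], grip=1)

```text
clock: 13.72
tool_pos: [0.5557, -0.0365, 0.1412]
eef_rot: [0.999, -0.052, 0.0, 0.0]
contact_force: [0.2, -0.1, 0.6]
opening: 1.0
finger_force: 0.0
```

servo_tool(translation=[[0,0,-0.01],[0,0,-0.015],[0,0,-0.02],[0,0,-0.02],[0,0,-0.02],[0,0,-0.02],[0,0,-0.02],[-0.02,0,-0.02],[-0.04,0,0],[-0.04,0,0]], turn=[[0,0,0],[0,0,0],[0,0,0],[0,0,0],[0,0,0],[0,0,0],[0,0,0],[0,0,0],[0,0,0],[0,0,0]])

```text
clock: 14.98
tool_pos: [0.4555, -0.0262, 0.2875]
eef_rot: [0.999, -0.052, 0.001, -0.0]
contact_force: [-0.0, 0.5, 0.1]
opening: 1.003
finger_force: 0.0
```

servo_tool(translation=[[-0.03,0,0],[-0.02,0,0],[0,0,0],[0,0,0]], turn=[[0,0,0],[0,0,0],[0,0,0],[0,0,0]])

```text
clock: 15.48
tool_pos: [0.4079, -0.0211, 0.2869]
eef_rot: [0.999, -0.052, 0.001, -0.0]
contact_force: [1.0, -0.2, -1.5]
opening: 0.998
finger_force: 0.0
```

Run:
```python
from m import *
S=snap('side'); pot(S,-.12,.04,-.1,.02,.20,.03); print(r.get_state()['contact_force'])
T=snap('top')
cv2.imwrite('pics/s5.png',np.hstack([cv2.resize(I['img'][y:y+140,x:x+160,::-1],None,fx=2.5,fy=2.5) for I,x,y in((T,210,110),(S,170,110))]))
```

```text
1120 [-0.1053 -0.0979  0.056 ] [0.0091 0.019  0.2139]
crown 84 [[-0.0149 -0.0961  0.2027]
 [-0.0019 -0.0425  0.2077]
 [ 0.0085  0.0149  0.2119]]
-0.108 46 -0.01650520067052457 0.06243525442257994 0.17595337606321607
-0.096 83 -0.016788053154571242 0.061665132974077705 0.17501797844430125
-0.084 77 -0.017038246210607285 0.06205447986978874 0.17579933250456523
-0.072 80 -0.016890118411902973 0.06312353016164572 0.17867117972958768
-0.060 78 -0.017281085547995546 0.0626087909887333 0.17660806090539563
-0.048 80 -0.016899032647767445 0.0630193547080103 0.17833366256144684
-0.036 73 -0.016788390285597463 0.06090189776796872 0.17973114042373114
-0.024 79 -0.017414793649825535 0.062202826504150766 0.17990913066934341
-0.012 41 -0.017334976532697752 0.06496108421215364 0.20762852942985488
-0.000 13 -0.0019209443392909718 0.08592583129895227 0.20614758891904142
[-0.154   0.3687 -0.0306]
```

View pics/s5.png

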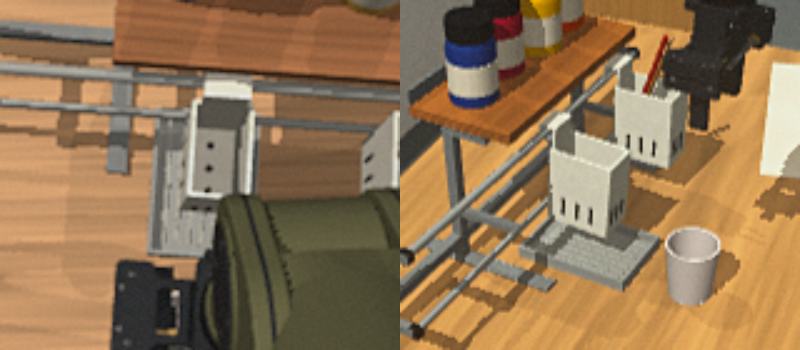

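The pot hangs straight on the rail over the tray, released, with the cup untouched and the gripper clear. Handing in.

```bash
python3 -c "
from plant import r
print(r.finish_job())"
```

```text
the job is handed in; nothing more can be done
None
```

The pot hangs straight by its hook under the shelf, within about 1 mm of the tray's middle along the rail by camera, and is released with the gripper clear; the bottles and cup were left alone, and I handed the job in at about 16 s, with no verdict returned.

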